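# Find the loose drip-line cap and mark it with the pot

### The job

Try all three winged caps on the drip-line risers, twisting each gently clockwise: a sound cap nips up by about 3 degrees and then stops dead, and there you must stop at once, because its springy stem must not be wound up more than a few degrees further or bent over. One cap is loose and keeps turning under a light twist; turn it by some 20 degrees. When all three have been tried, mark the loose one by setting the upturned orange pot over its riser, flat on the work surface, and let go; leave the saucer and the bucket where they are.

Things in the scene. Friction and masses are not known exactly. Their poses are not given: they have to be found in the camera images.
- riser_a: One of three identical-looking capped drip-line risers, fixed; which stands where varies. Origin under its centre, on the work surface; z up. Grey concrete foot: disc 80 mm across, 15 mm high. Grey stem 20 mm across, up to 41 mm. Black round screw cap 32 mm across, from 41 to 60 mm, with an upright wing on it. The stem is springy: the wing gives sideways 0.4 mm per newton and comes back.
- riser_b: One of three identical-looking capped drip-line risers, fixed; which stands where varies. Origin under its centre, on the work surface; z up. Grey concrete foot: disc 80 mm across, 15 mm high. Grey stem 20 mm across, up to 41 mm. Black round screw cap 32 mm across, from 41 to 60 mm, with an upright wing on it. The stem is springy: the wing gives sideways 0.4 mm per newton and comes back.
- riser_c: One of three identical-looking capped drip-line risers, fixed; which stands where varies. Origin under its centre, on the work surface; z up. Grey concrete foot: disc 80 mm across, 15 mm high. Grey stem 20 mm across, up to 41 mm. Black round screw cap 32 mm across, from 41 to 60 mm, with an upright wing on it. The stem is springy: the wing gives sideways 0.4 mm per newton and comes back.
- cap_a_top (a point): Centre of the top edge of the wing on riser_a's cap, on its turning axis, 92 mm above the work surface. The wing is an upright black plastic plate 40 mm long, 9 mm thick and 32 mm high (60 to 92 mm above the surface). x runs along its length, y across its thickness, z up; they turn with the cap.
- cap_b_top (a point): Centre of the top edge of the wing on riser_b's cap, on its turning axis, 92 mm above the work surface. The wing is an upright black plastic plate 40 mm long, 9 mm thick and 32 mm high (60 to 92 mm above the surface). x runs along its length, y across its thickness, z up; they turn with the cap.
- cap_c_top (a point): Centre of the top edge of the wing on riser_c's cap, on its turning axis, 92 mm above the work surface. The wing is an upright black plastic plate 40 mm long, 9 mm thick and 32 mm high (60 to 92 mm above the surface). x runs along its length, y across its thickness, z up; they turn with the cap.
- cap_a (a joint): Angle (rad) of riser_a's cap on its thread: 0 at the start, growing as it is turned clockwise seen from above (tightening); it stays where it is left. One of the three is loose: it turns on and on at 0.07 N m. A sound one gives at 0.15 N m, but after 0.06 rad it stops dead and more twist only winds up its stem.
- cap_b (a joint): Angle (rad) of riser_b's cap on its thread: 0 at the start, growing as it is turned clockwise seen from above (tightening); it stays where it is left. One of the three is loose: it turns on and on at 0.07 N m. A sound one gives at 0.15 N m, but after 0.06 rad it stops dead and more twist only winds up its stem.
- cap_c (a joint): Angle (rad) of riser_c's cap on its thread: 0 at the start, growing as it is turned clockwise seen from above (tightening); it stays where it is left. One of the three is loose: it turns on and on at 0.07 N m. A sound one gives at 0.15 N m, but after 0.06 rad it stops dead and more twist only winds up its stem.
- stem_a (a joint): Wind-up (rad) of riser_a's stem in twist, clockwise from above growing, 0 at rest. It is a spring of 3 N m per rad (0.3 N m winds it 0.1 rad) and comes back when let go; the cap and wing turn with it. More than 0.14 rad (8 degrees, 0.42 N m) harms it.
- stem_b (a joint): Wind-up (rad) of riser_b's stem in twist, clockwise from above growing, 0 at rest. It is a spring of 3 N m per rad (0.3 N m winds it 0.1 rad) and comes back when let go; the cap and wing turn with it. More than 0.14 rad (8 degrees, 0.42 N m) harms it.
- stem_c (a joint): Wind-up (rad) of riser_c's stem in twist, clockwise from above growing, 0 at rest. It is a spring of 3 N m per rad (0.3 N m winds it 0.1 rad) and comes back when let go; the cap and wing turn with it. More than 0.14 rad (8 degrees, 0.42 N m) harms it.
- pot: Orange plastic nursery pot, loose, upside down, about 90 g, 112 mm high. Origin at the centre of its open rim (below), z up. Outside diameter 108 mm at the rim (lip 14 mm high), then tapering from 100 mm to 66 mm at 82 mm up and, almost straight, to 62 mm at the closed top: this top 30 mm is the place to grip. Inside it clears a riser's foot and wing by about 7 mm all round; its rim then stands flat on the work surface.
- saucer: Grey stone saucer, 130 mm across, 22 mm high; origin under its centre. Not used.
- bucket: Small steel bucket, 114 mm across, 100 mm high; origin under its centre. Not used.

How it is judged:
On the way, in this order (a step that is already met when the one before it is completed fails the run):
1. all three caps have been tried (each turned clockwise by more than 0.03 rad) and the loose one has been turned by more than 0.25 rad (14 degrees) (value of joint any of cap_a, cap_b, cap_c above 0.25 rad and value of joint each of cap_a, cap_b, cap_c above 0.03 rad), for 0.2 s.
2. the upturned pot stands over the riser of the cap that turned (((value of joint cap_a above 0.25 rad and horizontal distance between pot and riser_a below 0.02 m) or (value of joint cap_b above 0.25 rad and horizontal distance between pot and riser_b below 0.02 m) or (value of joint cap_c above 0.25 rad and horizontal distance between pot and riser_c below 0.02 m)) and height (world z) of pot below 0.006 m and angle between pot's own z axis and vertical below 0.1 rad), for 0.2 s.
At the end, for the whole second after the job is handed in: All three caps have been turned clockwise by more than 0.03 rad. The upturned pot stands over the riser whose cap turned on (by more than 0.25 rad), rim flat on the work surface (within 6 mm, tilt under 0.1 rad), centred within 20 mm, at rest and released (all of step 1 and all of step 2 and linear speed of pot below 0.02 m/s); the robot touches nothing.
It fails at once if a stem is wound up by more than 0.14 rad (8 degrees, 0.42 N m) either way (value of joint any of stem_a, stem_b, stem_c above 0.14 rad or value of joint any of stem_a, stem_b, stem_c below -0.14 rad).
It fails at once if a cap is unscrewed by more than 8 degrees (value of joint any of cap_a, cap_b, cap_c below -0.14 rad).
It fails at once if a stem is bent so that its wing moves more than 10 mm (about 25 N sideways) (distance of any of cap_a_top, cap_b_top, cap_c_top from where it was at the start of the episode above 0.01 m).
It fails at once if the saucer or the bucket is moved by more than 20 mm (distance of any of saucer, bucket from where it was at the start of the episode above 0.02 m).
It also fails if it takes over 72 s, if anything falls off the work surface, if the arm or the gripper's body presses on something with over 40 N, if the wrist force passes 120 N, or if a joint passes its speed limit or range.

### The arm

A 6-joint arm with a two-finger parallel gripper is mounted at the origin on the work surface. World frame = base frame: x ahead of the robot, y to its left, z up, the work surface at z = 0. Lengths are in m, angles in rad, forces in N, time in s.
With the tool pointing down it reaches from about 0.35 to 0.85 m from the base axis. Payload 8.1 kg.
Tool frame: the origin (TCP) lies midway between the tips of the shut fingers; the grasp point (between the pads) lies 19 mm behind it; z points along the fingers, y is the line along which they close (so a half turn about z gives the same grasp; the last joint's range is limited). The gripper opens to 93 mm and grips with 3 to 60 N. Pads are 15 mm wide; open, the fingers measure 128 mm over their backs; the gripper's body (75 mm by 188 mm) begins 65 mm behind the grasp point.
Start: joints at [-1.435, 0.13, 1.488, -0, 1.523, -0.085], TCP at [0.131, -0.585, 0.219] pointing down, gripper open.
Joint ranges: [-2.96, 2.96], [-0.89, 2.26], [0.02, 2.5], [-1.34, 4.48], [0, 2.73], [-2.66, 2.66]. Speed limits (rad/s): [2.39, 2.39, 2.79, 3.14, 3.14, 3.14].

### API

Orientations are given as a rotation vector (axis times angle).
In Python, from plant import robot, cams gives the robot as it stands. The module is installed in compiled form; this text tells all that it offers.
- The arm moves only by the tool play_rows, never from a script. Its arguments are lists of equal length, an entry for each row: "slide": the shift along the tool's x, y, z scaled (see below), a list of three; "twist": the turn, a rotation vector about the tool's x, y, z scaled (see below), a list of three. A call has exactly 8 rows; each row shifts and turns the commanded pose from where the row before left it, along the tool's axes as they then stand; what a row does not reach is not made up. The controller multiplies each number of a shift by 25 cm and each number of a turn by 60 degrees. A row lasts 1/10 s, in which the tool goes at most 50 mm and 8.59 degrees, less where a joint would pass 70% of its speed; a pose out of reach is approached as far as the arm can. A call with a number of a shift or a turn outside -1 to 1 is refused whole. A call with a gripper value outside its range is refused whole. "fingers" is the closure, from -1 (fully open) to 1 (shut), set as the call begins (left out, the last holds). The fingers move at their own pace and stop on an object; "force" is the grip in N (left out, the last holds). Time passes only in rows, so rows that do not move let the fingers close, or fill a call up. It gives the time, the measured TCP pose, the force, the opening and the grip force at its end, in the units of the state.
- robot.read_state(): the state, without advancing time (a new reading comes with each control period).
- cams.read_camera(name): name is "scene" or "top"; returns (picture, depth): 480x640x3 uint8, red, green, blue; 480x640 float32, m along the optical axis (not along the pixel's ray), 0 where there is no reading.
- cams.get_calibration(name): a dict with "fx", "fy", "cx", "cy" (pixels), "world_from_camera" (4x4, takes a point from camera to world coordinates). Camera axes: x right, y down, z forward; pixel columns grow to the right and rows downward; lengths in m; the calibration is good to about 2 mm. A picture is of the moment at which its call begins. get_calibration takes no time and is no camera call.
- robot.close_job(): hands the job in; it is judged then, once.
The state is a dict: "t": time; "q": joint angles; "dq": joint speeds; "joint_torque": joint torques, N m; "tool_pos": TCP position; "orientation": TCP orientation; "force": force on the tool from outside, world axes, zero at the start; "wrist_torque": the same for the moment, N m; "opening": finger opening in m; "gripper_force": force on a finger pad.
Only numpy, scipy, OpenCV 4.12 (cv2) and the standard library are available. Lean on these libraries where they do the work, as an engineer would, in place of code of your own. Each camera call takes 0.05 s, during which the arm holds its last target. There are 200 camera calls.

## Working session

There is one attempt and no reset: what is moved stays moved. The work goes in short steps, Python scripts to look and compute and a tool call to move; the robot and the scene stay as the last step left them, time stands still between calls to the robot, and variables do not carry over. Pictures are saved under pics/ and viewed, at most 10 in all, crops included, and the job is handed in when it is done.

Besides the shell and the picture viewer there is one more tool, called after "Call:" as a command line: name --argument value ..., lists and objects as JSON in quotes. play_rows: Moves the arm, as the interface text tells. Shifts and turns lie within -1 to 1; 1 stands for 25 cm of shift or 60 degrees of turn. Its arguments: {"type":"object","properties":{"slide":{"type":"array"},"twist":{"type":"array"},"fingers":{"type":"number"},"force":{"type":"number"}},"required":["slide","twist"]}

```bash
mkdir -p pics && cat > h.py <<'E'
import numpy as np, cv2
from plant import robot, cams
def snap(n):
    im,d=cams.read_camera(n); c=cams.get_calibration(n); return im,d,c
def world(d,c):
    v,u=np.mgrid[0:480,0:640]
    P=np.stack([(u-c['cx'])/c['fx']*d,(v-c['cy'])/c['fy']*d,d],-1)
    T=np.array(c['world_from_camera']); return P@T[:3,:3].T+T[:3,3]
def px(c,p):
    T=np.linalg.inv(np.array(c['world_from_camera'])); q=T[:3,:3]@p+T[:3,3]
    return q[0]/q[2]*c['fx']+c['cx'],q[1]/q[2]*c['fy']+c['cy']
E
python3 - <<'E'
from h import *
for n in('top','scene'):
    im,d,c=snap(n); cv2.imwrite(f'pics/{n}0.png',im[...,::-1]); np.savez(f'{n}0.npz',im=im,d=d)
    print(n,c['fx'],np.round(c['world_from_camera'],3).tolist())
s=robot.read_state(); print({k:np.round(v,3).tolist() for k,v in s.items()})
E
```

```text
top 595.8581844511042 [[-0.026, -0.991, 0.13, 0.391], [-1.0, 0.028, 0.014, -0.013], [-0.018, -0.13, -0.991, 1.337], [0.0, 0.0, 0.0, 1.0]]
scene 465.6197982831097 [[0.751, 0.487, -0.446, 0.93], [0.66, -0.553, 0.509, -0.453], [0.001, -0.676, -0.737, 0.73], [0.0, 0.0, 0.0, 1.0]]
{'t': 0.1, 'q': [-1.435, 0.131, 1.489, -0.0, 1.523, -0.085], 'dq': [0.001, -0.002, -0.002, 0.0, -0.002, -0.002], 'joint_torque': [0.0, -56.134, -49.31, 0.077, 0.029, -0.0], 'tool_pos': [0.131, -0.585, 0.218], 'orientation': [-3.121, -0.346, 0.0], 'force': [-0.173, -0.455, -0.498], 'wrist_torque': [0.005, 0.034, 0.048], 'gripper_force': 0.0, 'opening': 0.093}
```

View pics/top0.png

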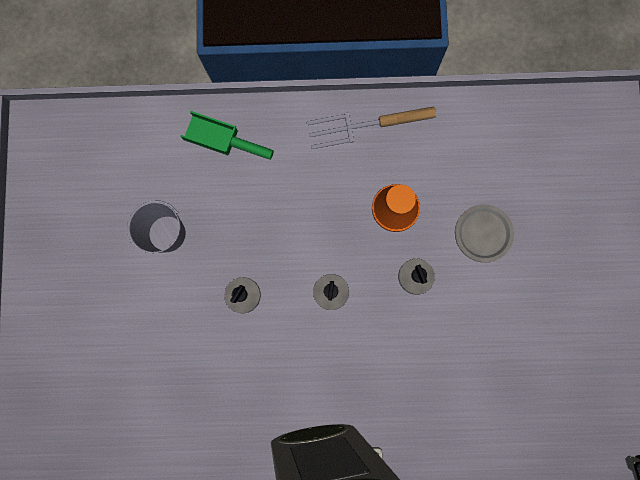

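View pics/scene0.png

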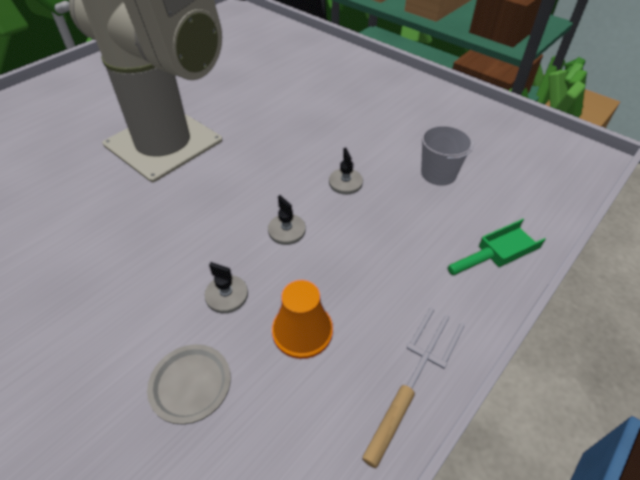

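The top view shows risers at about (242,295), (331,291) and (417,276), the pot at (396,207), the saucer at (484,233) and the bucket at (157,227). The scene view shows the same layout, with the wings upright and the pot upside down.

```bash
cat > meas.py <<'E'
from h import *
def plane(c,uv,z):
    T=np.array(c['world_from_camera']); uv=np.asarray(uv,float).reshape(-1,2)
    r=np.c_[(uv[:,0]-c['cx'])/c['fx'],(uv[:,1]-c['cy'])/c['fy'],np.ones(len(uv))]@T[:3,:3].T
    o=T[:3,3]; return o+r*((z-o[2])/r[:,2])[:,None]
def wing(d,c,W,xy):
    m=(W[...,2]>.078)&(W[...,2]<.11)&(np.hypot(W[...,0]-xy[0],W[...,1]-xy[1])<.035)
    v,u=np.nonzero(m); P=plane(c,np.c_[u,v],.092) ; Q=W[m]
    out=[len(u),np.median(Q[:,2]).round(4)]
    X=Q[:,:2]; r=cv2.minAreaRect((X*1000).astype(np.float32))
    ev,V=np.linalg.eigh(np.cov(X.T)); a=np.degrees(np.arctan2(V[1,1],V[0,1]))
    return out+[X.mean(0).round(4),(a+90)%180-90,np.round(r[0],1),np.round(r[1],1)]
E
python3 - <<'E'
from meas import *
rs=[(242,295),(331,291),(417,276)]
for n in('top','scene'):
    z=np.load(n+'0.npz'); im,d=z['im'],z['d']; c=cams.get_calibration(n); W=world(d,c)
    if n=='top': g=[plane(c,p,.015)[0,:2] for p in rs]
    for p in g:
        print(n,*wing(d,c,W,p))
        m=(abs(W[...,2]-.015)<.004)&(np.hypot(W[...,0]-p[0],W[...,1]-p[1])<.06)
        cc,r=cv2.minEnclosingCircle((W[m][:,:2]*1000).astype(np.float32)); print('  foot',np.round(cc,1),round(r,1),m.sum())
    hsv=cv2.cvtColor(im,cv2.COLOR_RGB2HSV); m=(hsv[...,0]<14)&(hsv[...,1]>180)&(hsv[...,2]>100)&(W[...,2]>-.02)&(W[...,0]<.8)&(W[...,1]<.1)&(W[...,1]>-.25)
    for lo,hi in((.105,.12),(-.01,.02)):
        k=m&(W[...,2]>lo)&(W[...,2]<hi); 
        cc,r=cv2.minEnclosingCircle((W[k][:,:2]*1000).astype(np.float32)); print(' pot',np.round(cc,1),round(r,1),k.sum(),np.median(W[k][:,2]))
    if n=='top': print('sauc,bucket',plane(c,[(484,233)],.02),plane(c,[(154,227)],.1))
E
```

```text
top 100 0.0913 [0.4436 0.1901] -32.71511109204647 [443.8 190.8] [ 9.8 39.9]
  foot [443.9 190.9] 39.9 685
top 81 0.0909 [ 0.4458 -0.0063] -9.059130186168261 [445.7  -6.2] [ 8.8 38.5]
  foot [445.6  -6.3] 39.7 704
top 97 0.0903 [ 0.4746 -0.1962] 19.547825781763436 [ 475.  -196.9] [39.3  9.2]
  foot [ 475.4 -196.5] 40.1 663
 pot [ 630.6 -157.7] 31.0 618 0.11180733294086453
 pot [ 631.2 -157.9] 53.9 232 0.014220713912456162
sauc,bucket [[ 0.565817   -0.35043631  0.02      ]] [[0.58761693 0.36202608 0.1       ]]
scene 84 0.0897 [0.4474 0.1869] -30.7282951301965 [446.4 189.4] [ 9.3 41.1]
  foot [446.6 188.6] 40.7 518
scene 125 0.0895 [ 0.4496 -0.0091] -7.822217355668727 [448.2  -6.9] [11.7 40.3]
  foot [447.5  -6.8] 41.5 674
scene 182 0.0893 [ 0.4786 -0.1989] 20.247031285140963 [ 477.  -197.8] [40.2 11.1]
  foot [ 477.5 -198.8] 40.7 918
 pot [ 661.  -147.5] 0.8 3 0.11068025157669181
 pot [ 634.7 -163.1] 51.7 27 0.006270926131912713
```

```bash
cat > go.py <<'E'
import sys
from h import *
from scipy.spatial.transform import Rotation as R
x,y,z,yaw=map(float,sys.argv[1:5]); s=robot.read_state()
r=R.from_rotvec(s['orientation']).as_matrix(); p=np.array(s['tool_pos'])
cur=np.degrees(np.arctan2(r[1,0],r[0,0])); dy=(yaw-cur+180)%360-180
t=r.T@(np.array([x,y,z])-p)/.25
f=R.from_euler('z',yaw,degrees=True).as_matrix()@np.diag([1,-1,-1])
w=R.from_matrix(r.T@f).as_rotvec(degrees=True)/60
print('t',s['t'],'pos',p.round(4),'yaw',cur.round(2),'tilt',np.round(r[:,2],4),'q6',round(s['q'][5],2))
print('slide now',t.round(4),'slide if turned',(f.T@(np.array([x,y,z])-p)/.25).round(4),'rows>=',np.linalg.norm(t)/.2,'| twist',w.round(4),'rows>=',np.linalg.norm(w)/.143)
print('F',np.round(s['force'],2),'T',np.round(s['wrist_torque'],3),'open',s['opening'],'grip',s['gripper_force'])
E
python3 go.py .4762 -.1975 .15 20
```

```text
t 0.1 pos [ 0.1313 -0.5849  0.2177] yaw 12.65 tilt [-2.0e-04  1.6e-03 -1.0e+00] q6 -0.09
slide now [ 1.6852 -1.2096  0.2731] slide if turned [ 1.8262 -0.9844  0.2708] rows>= 10.461354513428978 | twist [-0.0016 -0.0002 -0.1225] rows>= 0.8568274921881438
F [-0.17 -0.46 -0.5 ] T [0.005 0.034 0.048] open 0.09294508847682728 grip 0.0
```

Call:
play_rows --slide '[[0.14,-0.1,0],[0.14,-0.1,0],[0.14,-0.1,0],[0.14,-0.1,0],[0.14,-0.1,0],[0.14,-0.1,0],[0.14,-0.1,0],[0.14,-0.1,0]]' --twist '[[0,0,0],[0,0,0],[0,0,0],[0,0,0],[0,0,0],[0,0,0],[0,0,0],[0,0,0]]' --fingers -1 --force 20

```text
t: 0.9
tool_pos: [0.3616, -0.3273, 0.2184]
orientation: [-3.122, -0.346, 0.0]
force: [0.7, 0.1, -0.1]
opening: 0.093
gripper_force: 0.0
```

```bash
python3 go.py .4762 -.1975 .15 20
```

```text
t 0.9 pos [ 0.3616 -0.3273  0.2184] yaw 12.64 tilt [-2.e-04  3.e-04 -1.e+00] q6 0.51
slide now [ 0.5612 -0.4063  0.2735] slide if turned [ 0.6086 -0.3312  0.2734] rows>= 3.7242145130157214 | twist [-3.000e-04  1.000e-04 -1.227e-01] rows>= 0.8577125972923825
F [ 0.72  0.12 -0.1 ] T [-0.028 -0.044 -0.053] open 0.0929979727679673 grip 0.0
```

Call:
play_rows --slide '[[0.14,-0.1,0],[0.14,-0.1,0],[0.14,-0.1,0],[0.14,-0.1,0],[0,0,0.1],[0,0,0.1],[0,0,0.07],[0,0,0]]' --twist '[[0,0,0],[0,0,0],[0,0,0],[0,0,0],[0,0,-0.1225],[0,0,0],[0,0,0],[0,0,0]]'

```text
t: 1.7
tool_pos: [0.4734, -0.1993, 0.1476]
orientation: [-3.09, -0.546, 0.008]
force: [-0.1, 0.2, -0.2]
opening: 0.0929
gripper_force: 0.0
```

```bash
python3 go.py .4762 -.1975 .066 20; python3 - <<'E'
from meas import *
im,d,c=snap('scene'); u,v=map(int,px(c,np.array([.476,-.1975,.1])))
cv2.imwrite('pics/s1.png',cv2.resize(im[v-75:v+75,u-75:u+75,::-1],(600,600),interpolation=cv2.INTER_CUBIC))
E
```

```text
t 1.7 pos [ 0.4734 -0.1993  0.1476] yaw 20.03 tilt [-0.0055  0.003  -1.    ] q6 0.72
slide now [ 0.0143 -0.0015  0.3264] slide if turned [ 0.0129 -0.0031  0.3264] rows>= 1.6334114968608606 | twist [-0.0045  0.004   0.0004] rows>= 0.042069460615046995
F [-0.07  0.18 -0.19] T [-0.002  0.026 -0.027] open 0.09287229224908909 grip 0.0
```

View pics/s1.png

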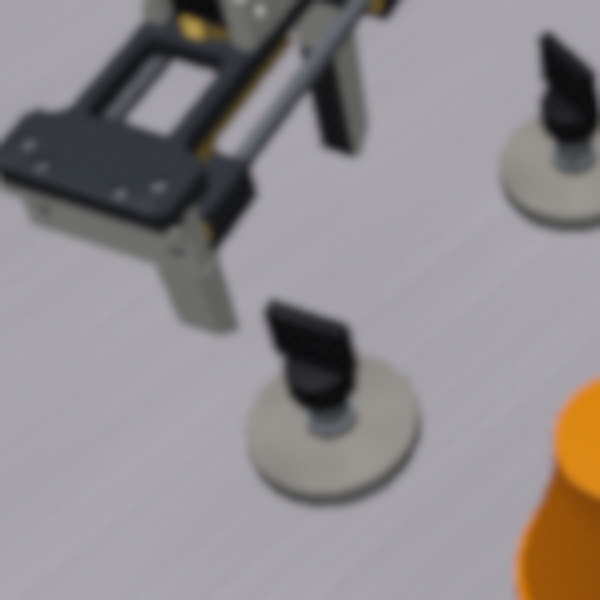

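The crop shows the open fingers straddling the right riser's wing (crop about (310,340)), so I can descend.

Call:
play_rows --slide '[[0.0135,-0.0025,0],[0,0,0.1],[0,0,0.1],[0,0,0.08],[0,0,0.046],[0,0,0],[0,0,0],[0,0,0]]' --twist '[[-0.0045,0.004,0],[0,0,0],[0,0,0],[0,0,0],[0,0,0],[0,0,0],[0,0,0],[0,0,0]]'

```text
t: 2.55
tool_pos: [0.4801, -0.1998, 0.0714]
orientation: [3.088, 0.544, 0.011]
force: [-0.6, 1.5, -0.2]
opening: 0.093
gripper_force: 0.0
```

```bash
python3 go.py .4762 -.1975 .066 20
```

```text
t 2.55 pos [ 0.4801 -0.1998  0.0714] yaw 20.0 tilt [ 0.0079 -0.0042 -1.    ] q6 0.73
slide now [-0.0116 -0.0143  0.0213] slide if turned [-0.0114 -0.0141  0.0215] rows>= 0.14057715536772658 | twist [ 0.0064 -0.0057 -0.    ] rows>= 0.06003933529431507
F [-0.65  1.51 -0.19] T [-0.005 -0.009  0.013] open 0.09302978831700771 grip 0.0
```

Call:
play_rows --slide '[[0,0,0],[0,0,0],[0,0,0],[0,0,0],[0,0,0],[0,0,0],[0,0,0],[0,0,0]]' --twist '[[0,0,0],[0,0,0],[0,0,0],[0,0,0],[0,0,0],[0,0,0],[0,0,0],[0,0,0]]' --fingers 1 --force 15

```text
t: 3.35
tool_pos: [0.4789, -0.1992, 0.0696]
orientation: [3.09, 0.545, 0.008]
force: [0.3, -0.2, 0.8]
opening: 0.0337
gripper_force: 0.0
```

```bash
python3 go.py .4762 -.1975 .066 20
```

```text
t 3.35 pos [ 0.4789 -0.1992  0.0696] yaw 20.0 tilt [ 0.0055 -0.0029 -1.    ] q6 0.73
slide now [-0.0079 -0.0101  0.0142] slide if turned [-0.0078 -0.01    0.0143] rows>= 0.09579340079975833 | twist [ 0.0044 -0.0039  0.    ] rows>= 0.04124000294899996
F [ 0.32 -0.18  0.84] T [-0.009  0.064 -0.035] open 0.03365856799433409 grip 0.0
```

Call:
play_rows --slide '[[-0.008,-0.01,0.014],[0,0,0],[0,0,0],[0,0,0],[0,0,0],[0,0,0],[0,0,0],[0,0,0]]' --twist '[[0.0045,-0.004,0],[0,0,0],[0,0,0],[0,0,0],[0,0,0],[0,0,0],[0,0,0],[0,0,0]]'

```text
t: 4.15
tool_pos: [0.4761, -0.1978, 0.0659]
orientation: [3.094, 0.545, -0.0]
force: [2.0, -5.0, -6.1]
opening: 0.0091
gripper_force: 14.9
```

```bash
python3 go.py .4762 -.1975 .066 20
```

```text
t 4.15 pos [ 0.4761 -0.1978  0.0659] yaw 20.0 tilt [-2.e-04 -3.e-04 -1.e+00] q6 0.73
slide now [ 0.0007 -0.001  -0.0002] slide if turned [ 0.0007 -0.001  -0.0002] rows>= 0.006202591344338841 | twist [ 0.0002  0.0002 -0.0001] rows>= 0.0021951508331359898
F [ 1.96 -4.98 -6.06] T [-1.014 -0.283  0.021] open 0.00905044555793152 grip 14.940555095672607
```

Call:
play_rows --slide '[[0,0.0085,0],[0,0,0],[0,0,0],[0,0,0],[0,0,0],[0,0,0],[0,0,0],[0,0,0]]' --twist '[[0,0,0],[0,0,0],[0,0,0.0167],[0,0,0.0167],[0,0,0.0167],[0,0,0],[0,0,0],[0,0,0]]'

```text
t: 4.95
tool_pos: [0.4767, -0.1992, 0.0659]
orientation: [-3.106, -0.465, 0.001]
force: [-1.6, 5.1, -1.6]
opening: 0.0093
gripper_force: 15.0
```

```bash
python3 go.py .4768 -.1997 .066 20
```

```text
t 4.95 pos [ 0.4767 -0.1992  0.0659] yaw 17.01 tilt [-5.e-04  7.e-04 -1.e+00] q6 0.78
slide now [-0.0003  0.0022 -0.0003] slide if turned [-0.0005  0.0021 -0.0003] rows>= 0.010979980104858358 | twist [-0.0008  0.0003 -0.0498] rows>= 0.3484675132466339
F [-1.62  5.13 -1.65] T [0.998 0.5   0.094] open 0.00927659434531156 grip 15.032105594873428
```

Call:
play_rows --slide '[[0,-0.0035,0],[0,0,0],[0,0,0],[0,0,0],[0,0,0],[0,0,0],[0,0,0],[0,0,0]]' --twist '[[0,0,0],[0,0,0.0167],[0,0,0.0167],[0,0,0],[0,0,0],[0,0,0],[0,0,0],[0,0,0]]'

```text
t: 5.75
tool_pos: [0.4766, -0.1988, 0.066]
orientation: [3.115, 0.41, -0.0]
force: [-1.3, 0.3, -4.9]
opening: 0.0089
gripper_force: 15.0
```

```bash
python3 go.py .4768 -.1997 .066 20; python3 - <<'E'
from h import *
T=[]
for i in range(6):
    cams.read_camera('top'); s=robot.read_state(); T.append(np.r_[s['force'],s['wrist_torque']])
print(np.round(np.mean(T,0),3),np.round(np.std(T,0),3))
E
```

```text
t 5.75 pos [ 0.4766 -0.1988  0.066 ] yaw 14.99 tilt [-2.e-04 -1.e-04 -1.e+00] q6 0.81
slide now [-0.0002  0.0036  0.0001] slide if turned [-0.0005  0.0036  0.0001] rows>= 0.018028421972054894 | twist [ 0.0001  0.0002 -0.0835] rows>= 0.5837792787420134
F [-1.28  0.29 -4.89] T [0.153 0.296 0.184] open 0.008933909428897812 grip 15.012215226888657
[-1.371  0.306 -6.095  0.105  0.306  0.155] [0.45  0.388 0.868 0.023 0.03  0.027]
```

Call:
play_rows --slide '[[0,0,0],[0,0,0],[0,0,0],[0,0,0],[0,0,0],[0,0,0],[0,0,0],[0,0,0]]' --twist '[[0,0,0.0167],[0,0,0.0167],[0,0,0],[0,0,0],[0,0,0],[0,0,0],[0,0,0],[0,0,0]]'

```text
t: 6.85
tool_pos: [0.4766, -0.1987, 0.0661]
orientation: [-3.121, -0.355, 0.0]
force: [-0.9, -0.9, -8.3]
opening: 0.0094
gripper_force: 15.0
```

```bash
cat > tq.py <<'E'
from h import *
T=[]
for i in range(6):
    cams.read_camera('top'); s=robot.read_state(); T.append(np.r_[s['force'],s['wrist_torque']])
print(np.round(np.mean(T,0),3),np.round(np.std(T,0),3))
E
python3 tq.py;python3 go.py .4768 -.1997 .066 20
```

```text
[-1.521 -0.621 -7.934 -0.154  0.319  0.156] [0.289 0.456 0.413 0.018 0.027 0.025]
t 7.15 pos [ 0.4767 -0.1988  0.0661] yaw 12.98 tilt [-0.e+00 -1.e-04 -1.e+00] q6 0.85
slide now [-0.0003  0.0037  0.0004] slide if turned [-0.0007  0.0037  0.0004] rows>= 0.01874948588649359 | twist [ 0.      0.     -0.1169] rows>= 0.8176597826334956
F [-1.39 -0.55 -7.64] T [-0.132  0.339  0.115] open 0.008708893477661803 grip 15.013651102781296
```

Call:
play_rows --slide '[[0,0,0],[0,0,0],[0,0,0],[0,0,0],[0,0,0],[0,0,0],[0,0,0],[0,0,0]]' --twist '[[0,0,0.0125],[0,0,0.0125],[0,0,0],[0,0,0],[0,0,0],[0,0,0],[0,0,0],[0,0,0]]'

```text
t: 7.95
tool_pos: [0.4767, -0.1987, 0.0661]
orientation: [-3.126, -0.315, 0.0]
force: [-1.4, -0.4, -8.7]
opening: 0.009
gripper_force: 15.1
```

```bash
python3 tq.py;python3 go.py .4768 -.1997 .066 20
```

```text
[-1.405 -0.988 -9.146 -0.223  0.301  0.217] [0.456 0.591 0.351 0.021 0.026 0.028]
t 8.25 pos [ 0.4767 -0.1987  0.0661] yaw 11.49 tilt [-0.  0. -1.] q6 0.88
slide now [-0.0003  0.0039  0.0004] slide if turned [-0.0009  0.0038  0.0004] rows>= 0.019823431376485248 | twist [-0.      0.     -0.1418] rows>= 0.991841258888005
F [-1.03 -0.31 -9.39] T [-0.252  0.344  0.23 ] open 0.00890709377477581 grip 15.064272433519363
```

Call:
play_rows --slide '[[0,0,0],[0,0,0],[0,0,0],[0,0,0],[0,0,0],[0,0,0],[0,0,0],[0,0,0]]' --twist '[[0,0,-0.0167],[0,0,-0.0167],[0,0,-0.0167],[0,0,-0.0167],[0,0,0],[0,0,0],[0,0,0],[0,0,0]]'

```text
t: 9.05
tool_pos: [0.4766, -0.1987, 0.0661]
orientation: [-3.113, -0.423, 0.0]
force: [-2.4, -0.1, -9.0]
opening: 0.0089
gripper_force: 15.0
```

Call:
play_rows --slide '[[0,0,0],[0,0,0],[0,0,0],[0,0,0],[0,0,0],[0,0,0],[0,0,0],[0,0,0]]' --twist '[[0,0,0],[0,0,0],[0,0,0],[0,0,0],[0,0,0],[0,0,0],[0,0,0],[0,0,0]]' --fingers -1

```text
t: 9.85
tool_pos: [0.4767, -0.1987, 0.0661]
orientation: [-3.113, -0.424, 0.0]
force: [0.7, 0.9, 0.5]
opening: 0.0685
gripper_force: 0.0
```

Call:
play_rows --slide '[[0,0,-0.05],[0,0,-0.1],[0,0,-0.1],[0,0,-0.1],[0,0,0],[0,0,0],[0,0,0],[0,0,0]]' --twist '[[0,0,0],[0,0,0],[0,0,0],[0,0,0],[0,0,0],[0,0,0.12],[0,0,0.12],[0,0,0.12]]'

```text
t: 10.65
tool_pos: [0.4764, -0.1986, 0.1534]
orientation: [-3.137, 0.175, 0.001]
force: [-0.2, -0.3, 0.2]
opening: 0.0931
gripper_force: 0.0
```

```bash
python3 go.py .4472 -.0075 .15 -8.5
```

```text
t 10.65 pos [ 0.4764 -0.1986  0.1534] yaw -6.4 tilt [-4.e-04  2.e-04 -1.e+00] q6 1.19
slide now [-0.2015 -0.7467  0.0138] slide if turned [-0.2287 -0.7388  0.0136] rows>= 3.8676659435676433 | twist [-0.0001  0.0004  0.035 ] rows>= 0.24447394233788688
F [-0.23 -0.31  0.2 ] T [ 0.016 -0.024 -0.083] open 0.09307761971614542 grip 0.0
```

Call:
play_rows --slide '[[0,0,0],[-0.0457,-0.1478,0],[-0.0457,-0.1478,0],[-0.0457,-0.1478,0],[-0.0457,-0.1478,0],[-0.0457,-0.1478,0],[0,0,0],[0,0,0]]' --twist '[[0,0,0.03],[0,0,0],[0,0,0],[0,0,0],[0,0,0],[0,0,0],[0,0,0],[0,0,0]]' --fingers 0.2

```text
t: 11.45
tool_pos: [0.4454, -0.0074, 0.1535]
orientation: [3.134, -0.213, 0.0]
force: [0.2, -0.7, -0.2]
opening: 0.038
gripper_force: 0.0
```

Call:
play_rows --slide '[[0,0,0],[0,0,0],[0,0,0],[0,0,0],[0,0,0],[0,0,0],[0,0,0],[0,0,0]]' --twist '[[0,0,0],[0,0,0],[0,0,0],[0,0,0],[0,0,0],[0,0,0],[0,0,0],[0,0,0]]'

```text
t: 12.25
tool_pos: [0.4455, -0.0079, 0.1536]
orientation: [-3.134, 0.217, 0.0]
force: [-0.4, 0.8, -0.4]
opening: 0.0369
gripper_force: 0.0
```

```bash
python3 go.py .4472 -.0075 .066 -8.5
```

```text
t 12.25 pos [ 0.4455 -0.0079  0.1536] yaw -7.9 tilt [ 0.  0. -1.] q6 1.58
slide now [ 0.0065 -0.0024  0.3505] slide if turned [ 0.0064 -0.0025  0.3505] rows>= 1.7529340503246886 | twist [-0.      0.      0.0099] rows>= 0.06941492709690757
F [-0.39  0.83 -0.42] T [-0.025  0.006 -0.004] open 0.036921909597388086 grip 0.0
```

Call:
play_rows --slide '[[0.0065,-0.0025,0.05],[0,0,0.1],[0,0,0.1],[0,0,0.07],[0,0,0.03],[0,0,0],[0,0,0],[0,0,0]]' --twist '[[0,0,0.01],[0,0,0],[0,0,0],[0,0,0],[0,0,0],[0,0,0],[0,0,0],[0,0,0]]'

```text
t: 13.05
tool_pos: [0.4482, -0.0076, 0.0672]
orientation: [3.133, -0.233, 0.003]
force: [0.1, -0.4, -0.4]
opening: 0.0369
gripper_force: 0.0
```

Call:
play_rows --slide '[[0,0,0],[0,0,0],[0,0,0],[0,0,0],[0,0,0],[0,0,0],[0,0,0],[0,0,0]]' --twist '[[0,0,0],[0,0,0],[0,0,0],[0,0,0],[0,0,0],[0,0,0],[0,0,0],[0,0,0]]' --fingers 1

```text
t: 13.85
tool_pos: [0.4474, -0.0079, 0.0663]
orientation: [3.132, -0.233, 0.0]
force: [-1.4, -4.6, 3.3]
opening: 0.0087
gripper_force: 15.0
```

```bash
python3 go.py .4472 -.0075 .066 -8.5
```

```text
t 13.85 pos [ 0.4474 -0.0079  0.0663] yaw -8.51 tilt [ 3.e-04 -7.e-04 -1.e+00] q6 1.59
slide now [-0.0009 -0.0015  0.0012] slide if turned [-0.0009 -0.0015  0.0012] rows>= 0.010515871095390398 | twist [ 0.0006 -0.0003 -0.0002] rows>= 0.004854502998196821
F [-1.4  -4.65  3.27] T [-1.136  0.174  0.005] open 0.008747297536649889 grip 14.99521940946579
```

Call:
play_rows --slide '[[0,0.003,0],[0,0,0],[0,0,0],[0,0,0],[0,0,0],[0,0,0],[0,0,0],[0,0,0]]' --twist '[[0,0,0],[0,0,0.0167],[0,0,0.0167],[0,0,0.0167],[0,0,0.0167],[0,0,0.0167],[0,0,0],[0,0,0]]'

```text
t: 14.65
tool_pos: [0.4473, -0.0083, 0.0663]
orientation: [3.12, -0.369, 0.001]
force: [0.6, -3.8, 3.4]
opening: 0.0091
gripper_force: 15.0
```

```bash
python3 tq.py;python3 go.py .4472 -.0075 .066 -8.5
```

```text
[ 0.464 -3.77   4.917 -0.846 -0.051  0.149] [0.323 0.656 0.484 0.04  0.026 0.027]
t 14.95 pos [ 0.4473 -0.0083  0.0663] yaw -13.51 tilt [ 4.e-04 -0.e+00 -1.e+00] q6 1.67
slide now [-0.0011 -0.0029  0.0011] slide if turned [-0.0009 -0.0029  0.0011] rows>= 0.016277950551282446 | twist [-0.     -0.0004 -0.0835] rows>= 0.5839277317597577
F [ 0.26 -3.48  5.08] T [-0.851 -0.041  0.129] open 0.008831138957825847 grip 15.045350342988968
```

Call:
play_rows --slide '[[0,0.003,0],[0,0,0],[0,0,0],[0,0,0],[0,0,0],[0,0,0],[0,0,0],[0,0,0]]' --twist '[[0,0,0],[0,0,0.0167],[0,0,0.0167],[0,0,0],[0,0,0],[0,0,0],[0,0,0],[0,0,0]]'

```text
t: 15.75
tool_pos: [0.4471, -0.0087, 0.0663]
orientation: [-3.112, 0.425, -0.001]
force: [-0.1, -2.2, 5.0]
opening: 0.0086
gripper_force: 15.0
```

```bash
python3 tq.py
```

```text
[ 0.851 -2.11   4.898 -0.395 -0.134  0.142] [0.261 0.651 0.321 0.038 0.018 0.013]
```

Call:
play_rows --slide '[[0,0,0],[0,0,0],[0,0,0],[0,0,0],[0,0,0],[0,0,0],[0,0,0],[0,0,0]]' --twist '[[0,0,0.0125],[0,0,0.0042],[0,0,0],[0,0,0],[0,0,0],[0,0,0],[0,0,0],[0,0,0]]'

```text
t: 16.85
tool_pos: [0.4472, -0.0087, 0.0663]
orientation: [-3.108, 0.452, -0.001]
force: [0.1, -1.9, 5.1]
opening: 0.0089
gripper_force: 15.0
```

```bash
python3 tq.py;python3 go.py .4472 -.0075 .066 -8.5
```

```text
[ 0.649 -1.99   4.91  -0.406 -0.138  0.169] [0.533 0.476 0.523 0.014 0.027 0.017]
t 17.15 pos [ 0.4472 -0.0087  0.0663] yaw -16.56 tilt [ 5.e-04  4.e-04 -1.e+00] q6 1.73
slide now [-0.0012 -0.0046  0.0011] slide if turned [-0.0005 -0.0048  0.0011] rows>= 0.024476164073257995 | twist [-0.0005 -0.0004 -0.1343] rows>= 0.9392877101281164
F [ 0.3  -1.74  4.13] T [-0.391 -0.121  0.143] open 0.008830333954887673 grip 15.044436603784561
```

Call:
play_rows --slide '[[0,0,0],[0,0,0],[0,0,0],[0,0,0],[0,0,0],[0,0,0],[0,0,0],[0,0,0]]' --twist '[[0,0,0.0125],[0,0,0],[0,0,0],[0,0,0],[0,0,0],[0,0,0],[0,0,0],[0,0,0]]'

```text
t: 17.95
tool_pos: [0.4472, -0.0087, 0.0663]
orientation: [-3.105, 0.473, -0.001]
force: [0.9, -2.1, 4.6]
opening: 0.0094
gripper_force: 15.1
```

```bash
python3 tq.py
```

```text
[ 0.881 -1.667  5.058 -0.426 -0.147  0.215] [0.346 0.576 0.567 0.023 0.017 0.016]
```

Call:
play_rows --slide '[[0,0,0],[0,0,0],[0,0,0],[0,0,0],[0,0,0],[0,0,0],[0,0,0],[0,0,0]]' --twist '[[0,0,-0.0167],[0,0,-0.0167],[0,0,-0.0167],[0,0,-0.0167],[0,0,0],[0,0,0],[0,0,0],[0,0,0]]'

```text
t: 19.05
tool_pos: [0.4471, -0.0087, 0.0663]
orientation: [-3.12, 0.364, -0.001]
force: [0.2, -1.6, 5.8]
opening: 0.0093
gripper_force: 15.0
```

Call:
play_rows --slide '[[0,0,0],[0,0,0],[0,0,0],[0,0,0],[0,0,0],[0,0,-0.05],[0,0,-0.15],[0,0,-0.15]]' --twist '[[0,0,0],[0,0,0],[0,0,0],[0,0,0],[0,0,0],[0,0,0],[0,0,0],[0,0,0]]' --fingers 0.2

```text
t: 19.85
tool_pos: [0.446, -0.0088, 0.1547]
orientation: [-3.12, 0.363, 0.003]
force: [1.4, -0.3, -0.2]
opening: 0.037
gripper_force: 0.0
```

Call:
play_rows --slide '[[0,0,0],[0,0,0],[0,0,0],[0,0,0],[0,0,0],[0,0,0],[0,0,0],[0,0,0]]' --twist '[[0,0,0],[0,0,-0.14],[0,0,-0.14],[0,0,-0.14],[0,0,-0.14],[0,0,-0.14],[0,0,-0.14],[0,0,-0.14]]'

```text
t: 20.65
tool_pos: [0.4469, -0.0089, 0.154]
orientation: [2.893, 1.224, 0.0]
force: [0.5, -0.5, -0.2]
opening: 0.0373
gripper_force: 0.0
```

Call:
play_rows --slide '[[0,0,0],[0,0,0],[0,0,0],[0,0,0],[0,0,0],[0,0,0],[0,0,0],[0,0,0]]' --twist '[[0,0,-0.14],[0,0,-0.14],[0,0,-0.14],[0,0,-0.14],[0,0,-0.14],[0,0,-0.14],[0,0,-0.14],[0,0,-0.14]]'

```text
t: 21.45
tool_pos: [0.4469, -0.009, 0.154]
orientation: [1.732, 2.621, 0.0]
force: [0.7, -0.8, 0.5]
opening: 0.0369
gripper_force: 0.0
```

```bash
python3 go.py .4455 .188 .15 148
```

```text
t 21.45 pos [ 0.4469 -0.009   0.154 ] yaw 113.08 tilt [ 3.e-04 -0.e+00 -1.e+00] q6 -0.54
slide now [0.7271 0.3035 0.0161] slide if turned [0.4224 0.6651 0.0161] rows>= 3.9401818139694047 | twist [ 2.00e-04  2.00e-04 -5.82e-01] rows>= 4.069883370858364
F [ 0.65 -0.81  0.46] T [-0.021 -0.033  0.055] open 0.036897113600828396 grip 0.0
```

Call:
play_rows --slide '[[0,0,0],[0,0,0],[0,0,0],[0,0,0],[0,0,0],[0.106,0.166,0],[0.106,0.166,0],[0.106,0.166,0]]' --twist '[[0,0,-0.138],[0,0,-0.138],[0,0,-0.138],[0,0,-0.138],[0,0,0],[0,0,0],[0,0,0],[0,0,0]]'

```text
t: 22.25
tool_pos: [0.4511, 0.14, 0.1541]
orientation: [0.933, 2.999, 0.001]
force: [0.6, -0.4, 0.3]
opening: 0.0374
gripper_force: 0.0
```

Call:
play_rows --slide '[[0.106,0.166,0],[0,0,0],[0,0,0],[0,0,0],[0,0,0],[0,0,0],[0,0,0],[0,0,0]]' --twist '[[0,0,0],[0,0,0],[0,0,0],[0,0,0],[0,0,0],[0,0,0],[0,0,0],[0,0,0]]'

```text
t: 23.05
tool_pos: [0.4525, 0.1874, 0.1537]
orientation: [0.924, 3.002, 0.0]
force: [-0.2, 0.1, -0.1]
opening: 0.0371
gripper_force: 0.0
```

```bash
python3 go.py .4455 .188 .066 148
```

```text
t 23.05 pos [0.4525 0.1874 0.1537] yaw 145.78 tilt [ 2.e-04  0.e+00 -1.e+00] q6 -0.69
slide now [ 0.0248 -0.0137  0.3508] slide if turned [ 0.0253 -0.0127  0.3508] rows>= 1.759900227184127 | twist [ 0.0001  0.0001 -0.0369] rows>= 0.2582727362370469
F [-0.16  0.11 -0.12] T [ 0.011 -0.153 -0.003] open 0.037060213756184124 grip 0.0
```

Call:
play_rows --slide '[[0,0,0],[0.025,-0.013,0],[0,0,0.05],[0,0,0.1],[0,0,0.1],[0,0,0.07],[0,0,0.03],[0,0,0]]' --twist '[[0,0,-0.037],[0,0,0],[0,0,0],[0,0,0],[0,0,0],[0,0,0],[0,0,0],[0,0,0]]'

```text
t: 23.85
tool_pos: [0.444, 0.1881, 0.0645]
orientation: [-0.864, -3.018, 0.002]
force: [0.4, 0.5, -0.0]
opening: 0.0372
gripper_force: 0.0
```

Call:
play_rows --slide '[[0,0,0],[0,0,0],[0,0,0],[0,0,0],[0,0,0],[0,0,0],[0,0,0],[0,0,0]]' --twist '[[0,0,0],[0,0,0],[0,0,0],[0,0,0],[0,0,0],[0,0,0],[0,0,0],[0,0,0]]' --fingers 1

```text
t: 24.65
tool_pos: [0.4456, 0.1881, 0.0668]
orientation: [0.864, 3.02, -0.001]
force: [-1.8, -3.3, 5.0]
opening: 0.0088
gripper_force: 15.0
```

```bash
python3 tq.py; python3 go.py .4455 .188 .066 148
```

```text
[-1.597 -3.308  5.649 -0.671  0.27  -0.018] [0.534 0.469 0.559 0.031 0.023 0.018]
t 24.95 pos [0.4457 0.1881 0.0668] yaw 148.07 tilt [ 6.e-04 -6.e-04 -1.e+00] q6 -0.72
slide now [ 0.0003 -0.0007  0.0032] slide if turned [ 0.0003 -0.0007  0.0032] rows>= 0.016574608087634817 | twist [-0.0002  0.0008  0.0012] rows>= 0.010234036677729924
F [-1.48 -3.95  5.61] T [-0.681  0.261 -0.019] open 0.009007340926298714 grip 14.981323331594467
```

Call:
play_rows --slide '[[0,-0.004,0],[0,0,0],[0,0,0],[0,0,0],[0,0,0],[0,0,0],[0,0,0],[0,0,0]]' --twist '[[0,0,0],[0,0,0.0167],[0,0,0.0167],[0,0,0.0167],[0,0,0.0167],[0,0,0.0167],[0,0,0],[0,0,0]]'

```text
t: 25.75
tool_pos: [0.4453, 0.1877, 0.0668]
orientation: [0.996, 2.978, 0.001]
force: [-0.5, -2.0, 6.0]
opening: 0.0088
gripper_force: 15.0
```

```bash
python3 tq.py
```

```text
[-0.884 -1.819  6.081 -0.347  0.08   0.06 ] [0.354 0.563 0.447 0.022 0.023 0.021]
```

Call:
play_rows --slide '[[0,0,0],[0,0,0],[0,0,0],[0,0,0],[0,0,0],[0,0,0],[0,0,0],[0,0,0]]' --twist '[[0,0,0.03],[0,0,0.03],[0,0,0.03],[0,0,0.03],[0,0,0],[0,0,0],[0,0,0],[0,0,0]]'

```text
t: 26.85
tool_pos: [0.4452, 0.1875, 0.0667]
orientation: [1.181, 2.91, 0.0]
force: [-1.6, -2.3, 7.0]
opening: 0.0092
gripper_force: 15.0
```

```bash
python3 tq.py
```

```text
[-1.543 -2.676  6.878 -0.53   0.192  0.057] [0.412 0.707 0.296 0.026 0.034 0.017]
```

Call:
play_rows --slide '[[0,0,0],[0,0,0],[0,0,0],[0,0,0],[0,0,0],[0,0,0],[0,0,0],[0,0,0]]' --twist '[[0,0,0.03],[0,0,0.03],[0,0,0.03],[0,0,0.03],[0,0,0.03],[0,0,0.03],[0,0,0],[0,0,0]]'

```text
t: 27.95
tool_pos: [0.445, 0.1873, 0.0667]
orientation: [1.45, 2.786, -0.001]
force: [-1.8, -3.7, 7.6]
opening: 0.0088
gripper_force: 15.0
```

```bash
python3 tq.py; python3 go.py .4455 .188 .066 124
```

```text
[-1.685 -3.205  8.028 -0.764  0.424  0.048] [0.538 0.172 0.371 0.025 0.02  0.013]
t 28.25 pos [0.445  0.1873 0.0667] yaw 125.02 tilt [ 3.e-04 -6.e-04 -1.e+00] q6 -0.32
slide now [0.0011 0.0032 0.0028] slide if turned [0.0012 0.0032 0.0028] rows>= 0.022025142009294986 | twist [-0.0001  0.0006  0.017 ] rows>= 0.11898790687116578
F [-2.71 -3.2   8.18] T [-0.765  0.445  0.053] open 0.009129119981232897 grip 15.016931891441345
```

Call:
play_rows --slide '[[0,0,0],[0,0,0],[0,0,0],[0,0,0],[0,0,0],[0,0,-0.1],[0,0,-0.18],[0,0,-0.18]]' --twist '[[0,0,0],[0,0,0],[0,0,0],[0,0,0],[0,0,0],[0,0,0],[0,0,0],[0,0,0]]' --fingers -1

```text
t: 29.05
tool_pos: [0.4438, 0.1874, 0.1815]
orientation: [-1.448, -2.786, 0.003]
force: [1.0, 0.2, 0.4]
opening: 0.0686
gripper_force: 0.0
```

```bash
python3 go.py .632 -.1603 .18 125
```

```text
t 29.05 pos [0.4438 0.1874 0.1815] yaw 125.07 tilt [-2.4e-03 -6.0e-04 -1.0e+00] q6 -0.32
slide now [-1.5708 -0.1828  0.0051] slide if turned [-1.571 -0.181  0.006] rows>= 7.907068134206539 | twist [-0.0022 -0.0008  0.0011] rows>= 0.018372475307545516
F [0.98 0.2  0.37] T [-0.067 -0.159  0.014] open 0.06856236460302591 grip 0.0
```

Call:
play_rows --slide '[[-0.157,-0.018,0],[-0.157,-0.018,0],[-0.157,-0.018,0],[-0.157,-0.018,0],[-0.157,-0.018,0],[-0.157,-0.018,0],[-0.157,-0.018,0],[-0.157,-0.018,0]]' --twist '[[0,0,0],[0,0,0],[0,0,0],[0,0,0],[0,0,0],[0,0,0],[0,0,0],[0,0,0]]'

```text
t: 29.85
tool_pos: [0.5963, -0.0916, 0.1809]
orientation: [-1.449, -2.787, -0.0]
force: [0.2, 0.1, 0.9]
opening: 0.093
gripper_force: 0.0
```

Call:
play_rows --slide '[[-0.157,-0.018,0],[-0.157,-0.018,0],[0,0,0],[0,0,0],[0,0,0],[0,0,0],[0,0,0],[0,0,0]]' --twist '[[0,0,0],[0,0,0],[0,0,0],[0,0,0],[0,0,0],[0,0,0],[0,0,0],[0,0,0]]'

```text
t: 30.65
tool_pos: [0.6335, -0.1587, 0.1815]
orientation: [1.447, 2.788, 0.0]
force: [-0.1, -0.1, 1.0]
opening: 0.0928
gripper_force: 0.0
```

```bash
python3 go.py .632 -.1603 .08 125; python3 - <<'E'
from meas import *
for n in('top','scene'):
    im,d,c=snap(n); W=world(d,c); cv2.imwrite(f'pics/{n}2.png',im[...,::-1])
    for p in((.445,.189),(.446,-.007),(.476,-.198)):
        try: print(n,*wing(d,c,W,p))
        except Exception as e: print(n,e)
E
```

```text
t 30.65 pos [ 0.6335 -0.1587  0.1815] yaw 125.12 tilt [ 5.e-04 -1.e-04 -1.e+00] q6 -0.94
slide now [-0.0015 -0.0086  0.4061] slide if turned [-0.0017 -0.0085  0.4061] rows>= 2.031029829652692 | twist [0.0003 0.0004 0.0021] rows>= 0.014805806227520623
F [-0.12 -0.12  1.01] T [-0.024 -0.139 -0.007] open 0.09283353483270847 grip 0.0
top 97 0.0905 [0.4436 0.1901] -53.66038891146377 [443.9 190.7] [ 9.8 40. ]
top 83 0.091 [ 0.4453 -0.0061] -12.020815468148044 [445.4  -6.2] [ 8.9 38.6]
top 0 nan [nan nan] nan [0. 0.] [0. 0.]
scene 65 0.0903 [0.4498 0.1844] -53.5897929960737 [446.5 187.8] [ 8.7 37.6]
scene 0 nan [nan nan] nan [0. 0.] [0. 0.]
scene 182 0.0895 [ 0.4784 -0.1992] 17.783992834072478 [ 477. -198.] [40.8 10. ]
  return _methods._mean(a, axis=axis, dtype=dtype,
  ret = ret.dtype.type(ret / rcount)
  avg = a.mean(axis, **keepdims_kw)
  ret = um.true_divide(
meas.py:11: RuntimeWarning: Degrees of freedom <= 0 for slice
  ev,V=np.linalg.eigh(np.cov(X.T)); a=np.degrees(np.arctan2(V[1,1],V[0,1]))
  c *= np.true_divide(1, fact)
  c *= np.true_divide(1, fact)
meas.py:12: RuntimeWarning: Mean of empty slice.
  return out+[X.mean(0).round(4),(a+90)%180-90,np.round(r[0],1),np.round(r[1],1)]
```

View pics/scene2.png

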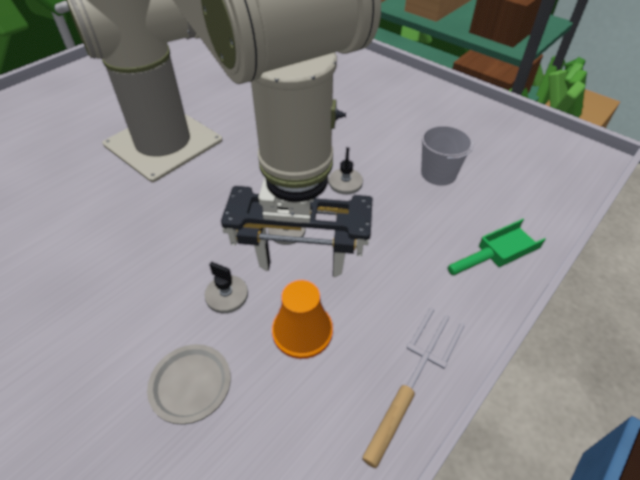

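The scene view shows the pot top at (301,295) below the fingers, which sit at (264,265) and (338,270). The left wing has turned 21° and the other two about 3°. I can descend on the pot.

Call:
play_rows --slide '[[-0.0015,-0.007,0],[0,0,0.1],[0,0,0.1],[0,0,0.1],[0,0,0.07],[0,0,0.035],[0,0,0],[0,0,0]]' --twist '[[0,0,0],[0,0,0],[0,0,0],[0,0,0],[0,0,0],[0,0,0],[0,0,0],[0,0,0]]'

```text
t: 31.55
tool_pos: [0.6329, -0.1611, 0.081]
orientation: [1.448, 2.786, 0.0]
force: [0.2, -0.3, 0.1]
opening: 0.093
gripper_force: 0.0
```

Call:
play_rows --slide '[[0,0,0],[0,0,0],[0,0,0],[0,0,0],[0,0,0],[0,0,0],[0,0,0],[0,0,0]]' --twist '[[0,0,0],[0,0,0],[0,0,0],[0,0,0],[0,0,0],[0,0,0],[0,0,0],[0,0,0]]' --fingers 1 --force 12

```text
t: 32.35
tool_pos: [0.6327, -0.1611, 0.0808]
orientation: [1.448, 2.786, -0.0]
force: [-0.5, 0.4, 5.9]
opening: 0.0722
gripper_force: 12.2
```

```bash
python3 go.py .632 -.1603 .08 125
```

```text
t 32.35 pos [ 0.6327 -0.1611  0.0808] yaw 125.07 tilt [ 1.1e-03 -6.0e-04 -1.0e+00] q6 -0.94
slide now [ 0.0042 -0.0006  0.0032] slide if turned [ 0.0042 -0.0007  0.0032] rows>= 0.02653899638698206 | twist [0.0005 0.0011 0.0011] rows>= 0.011508067494148904
F [-0.49  0.45  5.95] T [-0.222  0.244  0.026] open 0.0722054388604862 grip 12.242747503041755
```

```bash
python3 - <<'E'
from meas import *
im,d,c=snap('scene'); u,v=map(int,px(c,np.array([.632,-.16,.08])))
print(u,v); cv2.imwrite('pics/s3.png',cv2.resize(im[v-70:v+70,u-80:u+80,::-1],(640,560),interpolation=cv2.INTER_CUBIC))
s=robot.read_state(); print(s['opening'],s['gripper_force'],np.round(s['force'],1))
E
```

```text
300 305
0.07218598807881993 12.242755519546336 [-1.6 -0.1  6.2]
```

View pics/s3.png

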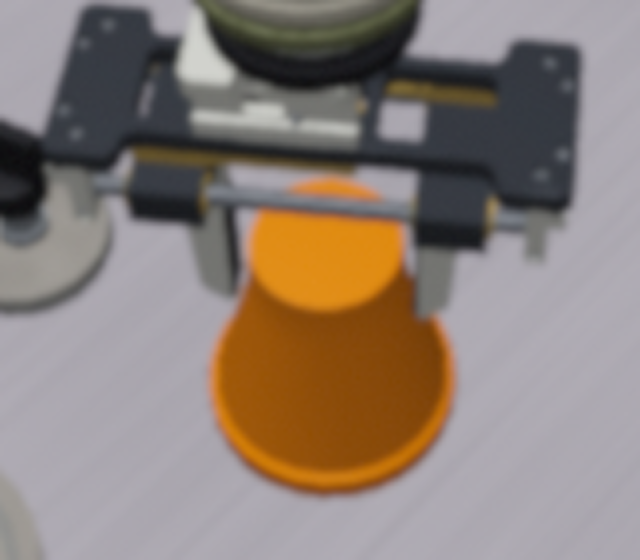

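The crop shows the finger tips at (230,290) and (430,310) wedged on the taper, with a gap at the pot's top. I'll open, raise 15 mm and grip again.

Call:
play_rows --slide '[[0,0,0],[0,0,0],[0,0,0],[0,0,-0.02],[0,0,-0.02],[0,0,-0.02],[0,0,0],[0,0,0]]' --twist '[[0,0,0],[0,0,0],[0,0,0],[0,0,0],[0,0,0],[0,0,0],[0,0,0],[0,0,0]]' --fingers -1

```text
t: 33.2
tool_pos: [0.6325, -0.1609, 0.0953]
orientation: [1.449, 2.787, 0.0]
force: [0.6, -0.4, -0.1]
opening: 0.093
gripper_force: 0.0
```

Call:
play_rows --slide '[[0,0,0],[0,0,0],[0,0,0],[0,0,0],[0,0,0],[0,0,0],[0,0,0],[0,0,0]]' --twist '[[0,0,0],[0,0,0],[0,0,0],[0,0,0],[0,0,0],[0,0,0],[0,0,0],[0,0,0]]' --fingers 1

```text
t: 34.0
tool_pos: [0.6322, -0.1608, 0.0948]
orientation: [-1.449, -2.787, 0.0]
force: [-0.3, 0.5, -0.2]
opening: 0.0667
gripper_force: 11.9
```

```bash
python3 go.py .632 -.1603 .096 125
```

```text
t 34.0 pos [ 0.6322 -0.1608  0.0948] yaw 125.07 tilt [-1.e-04  0.e+00 -1.e+00] q6 -0.94
slide now [ 0.0021  0.0004 -0.0048] slide if turned [ 0.0021  0.0004 -0.0048] rows>= 0.02649597345483467 | twist [-0.0001 -0.0001  0.0011] rows>= 0.007879497703298523
F [-0.3   0.53 -0.24] T [-0.066 -0.116 -0.006] open 0.06669773250446952 grip 11.93490135425236
```

Call:
play_rows --slide '[[0,0,0],[0,0,-0.04],[0,0,-0.1],[0,0,-0.14],[0,0,-0.14],[0,0,-0.1],[0,0,0],[0,0,0]]' --twist '[[0,0,0],[0,0,0],[0,0,0],[0,0,0],[0,0,0],[0,0,0],[0,0,0],[0,0,0]]' --force 15

```text
t: 34.8
tool_pos: [0.6327, -0.1609, 0.2258]
orientation: [1.448, 2.786, 0.0]
force: [-0.7, 0.2, -1.2]
opening: 0.0662
gripper_force: 14.8
```

```bash
python3 go.py .445 .188 .225 125;  python3 - <<'E'
from meas import *
for n in('scene','top'):
    im,d,c=snap(n); W=world(d,c)
    hsv=cv2.cvtColor(im,cv2.COLOR_RGB2HSV); m=(hsv[...,0]<14)&(hsv[...,1]>180)&(hsv[...,2]>60)&(W[...,0]<.75)&(W[...,1]<.0)&(W[...,1]>-.3)&(W[...,2]>.05)
    P=W[m]; print(n,m.sum(),P.min(0),P.max(0))
    if n=='scene':
        v,u=np.nonzero(m); cv2.imwrite('pics/s4.png',cv2.resize(im[v.min()-60:v.max()+30,u.min()-50:u.max()+50,::-1],(600,600),interpolation=cv2.INTER_CUBIC))
E
```

```text
t 34.8 pos [ 0.6327 -0.1609  0.2258] yaw 125.07 tilt [ 1.8e-03 -6.0e-04 -1.0e+00] q6 -0.94
slide now [1.5738e+00 1.8740e-01 1.0000e-03] slide if turned [1.574  0.1855 0.0031] rows>= 7.924414721854738 | twist [0.0011 0.0014 0.0011] rows>= 0.01478001521968388
F [-0.71  0.18 -1.25] T [ 0.026 -0.135  0.025] open 0.06617647831365468 grip 14.824462512333412
scene 48 [ 0.60452211 -0.2131132   0.13411811] [ 0.68697697 -0.12097809  0.2381145 ]
top 1029 [ 0.39093065 -0.18821091  0.1356648 ] [ 0.66050666 -0.01275077  1.33686001]
```

View pics/s4.png

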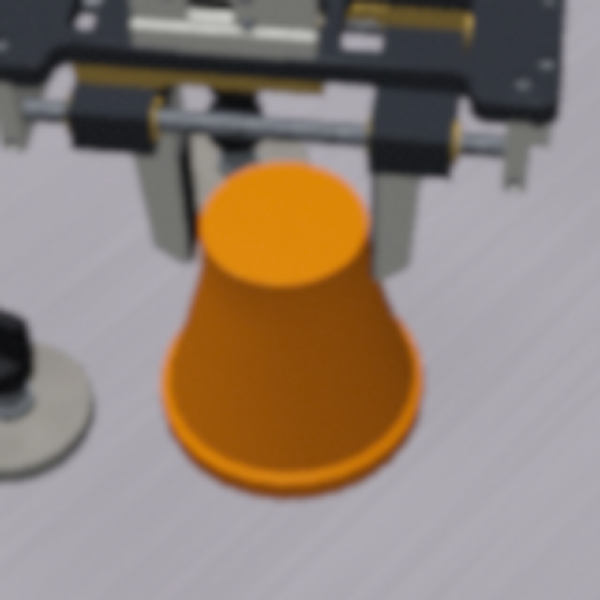

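The crop shows the pot held upright at (285,330), centred between the finger tips at (175,240) and (395,250). Next I'll carry it to the left riser.

Call:
play_rows --slide '[[0.08,0.009,0],[0.14,0.0165,0],[0.14,0.0165,0],[0.14,0.0165,0],[0.14,0.0165,0],[0.14,0.0165,0],[0.14,0.0165,0],[0.14,0.0165,0]]' --twist '[[0,0,0],[0,0,0],[0,0,0],[0,0,0],[0,0,0],[0,0,0],[0,0,0],[0,0,0]]'

```text
t: 35.7
tool_pos: [0.5036, 0.075, 0.2228]
orientation: [-1.448, -2.785, 0.002]
force: [-0.4, 0.2, -0.4]
opening: 0.0665
gripper_force: 14.8
```

Call:
play_rows --slide '[[0.14,0.0165,0],[0.14,0.0165,0],[0.14,0.0165,0],[0.09,0.0125,0],[0,0,0],[0,0,0],[0,0,0],[0,0,0]]' --twist '[[0,0,0],[0,0,0],[0,0,0],[0,0,0],[0,0,0],[0,0,0],[0,0,0],[0,0,0]]'

```text
t: 36.5
tool_pos: [0.4452, 0.1863, 0.2244]
orientation: [-1.451, -2.786, 0.001]
force: [0.3, -0.9, -1.5]
opening: 0.0663
gripper_force: 14.8
```

Call:
play_rows --slide '[[0,0,0],[0,0,0],[0,0,0],[0,0,0],[0,0,0],[0,0,0],[0,0,0],[0,0,0]]' --twist '[[0,0,0],[0,0,0],[0,0,0],[0,0,0],[0,0,0],[0,0,0],[0,0,0],[0,0,0]]'

```text
t: 37.3
tool_pos: [0.4449, 0.1873, 0.2249]
orientation: [-1.449, -2.787, 0.0]
force: [-0.6, -0.4, -1.0]
opening: 0.0666
gripper_force: 14.8
```

```bash
python3 go.py .4447 .1875 .096 125;  python3 - <<'E'
from meas import *
im,d,c=snap('scene'); W=world(d,c)
u,v=map(int,px(c,np.array([.445,.1875,.12])))
cv2.imwrite('pics/s5.png',cv2.resize(im[v-75:v+75,u-75:u+75,::-1],(600,600),interpolation=cv2.INTER_CUBIC))
E
```

```text
t 37.3 pos [0.4449 0.1873 0.2249] yaw 125.07 tilt [-0.  0. -1.] q6 -0.32
slide now [ 1.200e-03 -1.000e-04  5.154e-01] slide if turned [ 1.200e-03 -2.000e-04  5.154e-01] rows>= 2.577045360979485 | twist [-0.     -0.      0.0012] rows>= 0.00827210495348142
F [-0.59 -0.4  -0.99] T [-0.089 -0.18  -0.025] open 0.06662447805700185 grip 14.834174579882529
```

View pics/s5.png

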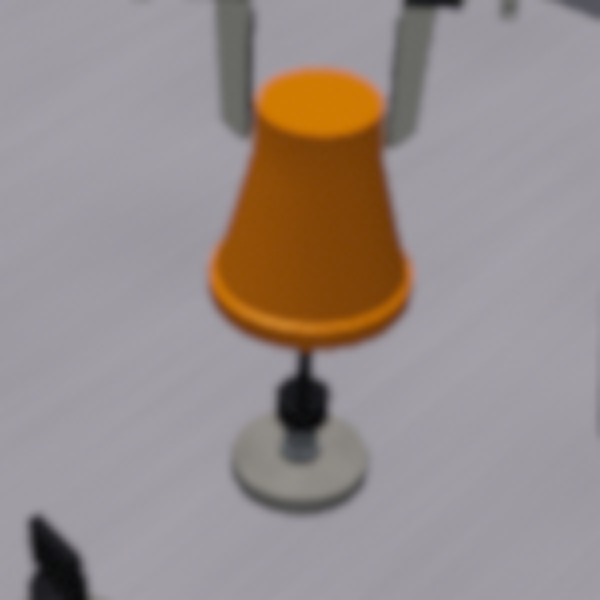

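The crop shows the pot's rim (centre about (311,270)) above the wing at (303,360) and the foot at (300,460). I'll check the alignment numerically.

```bash
python3 - <<'E'
from meas import *
im,d,c=snap('scene'); W=world(d,c)
x0,y0,z0=.4449,.1873,.130
hsv=cv2.cvtColor(im,cv2.COLOR_RGB2HSV); or_=(hsv[...,0]<18)&(hsv[...,1]>150)&(hsv[...,2]>60)
m=or_&(np.hypot(W[...,0]-x0,W[...,1]-y0)<.12)
P=W[m]; top=P[P[:,2]>P[:,2].max()-.012]
print('z',P[:,2].min(),P[:,2].max()); cc,r=cv2.minEnclosingCircle((top[:,:2]*1000).astype(np.float32)); print('top',cc,r)
# least squares circle on lip outer wall
lip=P[(P[:,2]<P[:,2].min()+.014)]
from scipy.optimize import least_squares
for name,Q,R in(('lip',lip,.054),):
    s=least_squares(lambda p:np.hypot(Q[:,0]-p[0],Q[:,1]-p[1])-R,[x0,y0],loss='soft_l1',f_scale=.002); print(name,s.x,len(Q))
for z in (.015,.13,.242): print(z,px(c,np.array([x0,y0,z])))
v,u=np.nonzero(m); print('mask',u.min(),u.max(),v.min(),v.max())
g=(abs(W[...,2]-.015)<.004)&(np.hypot(W[...,0]-x0,W[...,1]-y0)<.06); print('foot',cv2.minEnclosingCircle((W[g][:,:2]*1000).astype(np.float32)))
E
```

```text
z 0.13017347533026113 0.2435977203553093
top (448.0579528808594, 186.9033203125) 30.7116641998291
lip [0.44549932 0.19099024] 249
0.015 (np.float64(344.8893928278652), np.float64(178.4157152390805))
0.13 (np.float64(347.10857935646186), np.float64(137.6195729474259))
0.242 (np.float64(349.670792213434), np.float64(90.51744838620453))
mask 324 372 84 153
foot ((446.1525573730469, 189.4655303955078), 40.67827224731445)
```

Call:
play_rows --slide '[[0,0,0.06],[0,0,0.06],[0,0,0.06],[0,0,0.06],[0,0,0.06],[0,0,0],[0,0,0],[0,0,0]]' --twist '[[0,0,0],[0,0,0],[0,0,0],[0,0,0],[0,0,0],[0,0,0],[0,0,0],[0,0,0]]'

```text
t: 38.2
tool_pos: [0.4455, 0.1874, 0.1507]
orientation: [1.449, 2.787, 0.001]
force: [-0.2, 0.4, -0.3]
opening: 0.0668
gripper_force: 14.8
```

Call:
play_rows --slide '[[0,0,0.04],[0,0,0.04],[0,0,0.04],[0,0,0.03],[0,0,0.03],[0,0,0.02],[0,0,0],[0,0,0]]' --twist '[[0,0,0],[0,0,0],[0,0,0],[0,0,0],[0,0,0],[0,0,0],[0,0,0],[0,0,0]]'

```text
t: 39.0
tool_pos: [0.445, 0.1872, 0.1]
orientation: [1.449, 2.787, 0.0]
force: [1.0, -0.5, 0.0]
opening: 0.0662
gripper_force: 14.8
```

```bash
python3 go.py .4449 .1873 .0945 125
```

```text
t 39.0 pos [0.445  0.1872 0.1   ] yaw 125.06 tilt [ 0.  0. -1.] q6 -0.32
slide now [ 0.0006 -0.0002  0.0218] slide if turned [ 0.0006 -0.0002  0.0218] rows>= 0.10913519041619628 | twist [0.    0.    0.001] rows>= 0.007303572468170576
F [ 1.02 -0.46  0.04] T [ 0.025 -0.16   0.012] open 0.06621924802243553 grip 14.834929036296671
```

Call:
play_rows --slide '[[0,0,0.008],[0,0,0.008],[0,0,0.005],[0,0,0],[0,0,0],[0,0,0],[0,0,0],[0,0,0]]' --twist '[[0,0,0],[0,0,0],[0,0,0],[0,0,0],[0,0,0],[0,0,0],[0,0,0],[0,0,0]]'

```text
t: 39.8
tool_pos: [0.4449, 0.1873, 0.0946]
orientation: [1.449, 2.787, 0.0]
force: [-0.6, 0.8, -0.6]
opening: 0.0665
gripper_force: 14.8
```

Call:
play_rows --slide '[[0,0,0],[0,0,0],[0,0,0],[0,0,0],[0,0,0],[0,0,0],[0,0,0],[0,0,0]]' --twist '[[0,0,0],[0,0,0],[0,0,0],[0,0,0],[0,0,0],[0,0,0],[0,0,0],[0,0,0]]' --fingers -1

```text
t: 40.6
tool_pos: [0.4449, 0.1872, 0.0946]
orientation: [1.449, 2.788, -0.0]
force: [0.6, -0.1, -0.4]
opening: 0.093
gripper_force: 0.0
```

Call:
play_rows --slide '[[0,0,-0.04],[0,0,-0.1],[0,0,-0.15],[0,0,-0.15],[0,0,-0.1],[0,0,0],[0,0,0],[0,0,0]]' --twist '[[0,0,0],[0,0,0],[0,0,0],[0,0,0],[0,0,0],[0,0,0],[0,0,0],[0,0,0]]'

```text
t: 41.4
tool_pos: [0.4443, 0.187, 0.2285]
orientation: [-1.448, -2.786, 0.002]
force: [-0.3, 0.7, -0.2]
opening: 0.093
gripper_force: 0.0
```

```bash
python3 - <<'E'
from meas import *
im,d,c=snap('scene'); W=world(d,c); x0,y0=.4449,.1873
hsv=cv2.cvtColor(im,cv2.COLOR_RGB2HSV); m=(hsv[...,0]<18)&(hsv[...,1]>150)&(hsv[...,2]>60)&(np.hypot(W[...,0]-x0,W[...,1]-y0)<.12)
P=W[m]; top=P[P[:,2]>.104]; print(P[:,2].min(),P[:,2].max(),cv2.minEnclosingCircle((top[:,:2]*1000).astype(np.float32)))
A=np.c_[top[:,:2],np.ones(len(top))]; print('slope',np.linalg.lstsq(A,top[:,2],rcond=None)[0])
u,v=map(int,px(c,np.array([x0,y0,.08])))
cv2.imwrite('pics/s6.png',cv2.resize(im[v-75:v+75,u-75:u+75,::-1],(600,600),interpolation=cv2.INTER_CUBIC))
E
```

```text
0.0017755587635692738 0.11398414832076131 ((448.34326171875, 187.80027770996094), 31.369905471801758)
slope [-0.0304199   0.0476298   0.11521968]
```

View pics/s6.png

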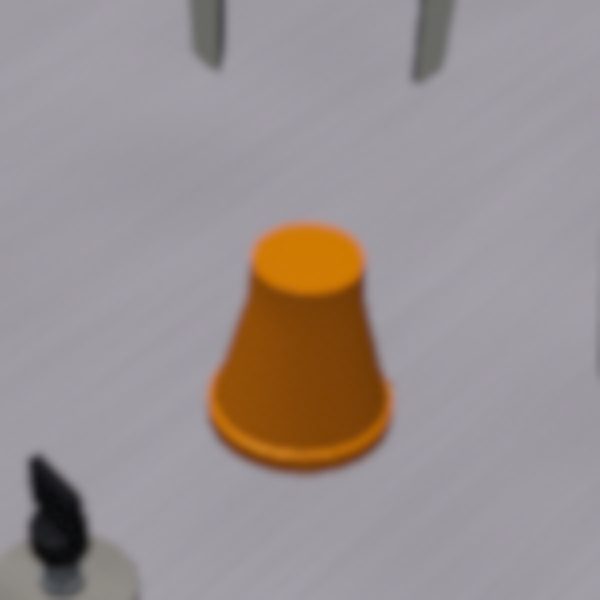

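The crop shows the pot standing flat over the left riser (rim centre about (300,400)), with the fingers clear above. I'll check the other two caps once more, then hand in.

```bash
python3 - <<'E'
from meas import *
ok=True
im,d,c=snap('top'); W=world(d,c)
for p,a in(((.446,-.007),-9.06),((.476,-.198),19.55)):
    w=wing(d,c,W,p); print(*w,'turned',a-w[3]); ok&=a-w[3]>2
if ok: print(robot.close_job())
E
```

```text
84 0.0914 [ 0.4454 -0.0062] -12.273621027305921 [445.6  -6.2] [ 8.9 39. ] turned 3.213621027305921
99 0.0907 [ 0.4747 -0.196 ] 17.414520851203463 [ 474.8 -196.7] [39.4 10. ] turned 2.135479148796538
the job is handed in; nothing more can be done
None
```

I tried all three caps and found the left one loose (turned about 21°). The other two stopped dead after about 3° (middle) and 2–2.5° (right, by camera). The orange pot is upturned flat over the left riser and released, and the job is handed in; no verdict came back.

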